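Roll a lens tube into the centring V-block

TASK

Roll the black lens tube along the bench by its side, up the lead-in slope and into the groove of the blue V-block, then push it along the groove with a fingertip until its end rests against the brass stop. Let the tube roll rather than drag it, push gently, and never pinch it or lift it. Leave the other things on the bench where they stand, and take the hand away at the end.

Things in the scene. Friction and masses are not known exactly. Their poses are not given: they have to be found in the camera images.
- lens_tube: black lens tube, a plain cylinder 42 mm across, 160 mm long, about 0.35 kg, a white ring near each end, smooth and slippery. It starts on the bench between robot and slope, its axis within 10 degrees of the groove's direction. Origin: middle of its axis, 21 mm up at the start. Its y axis runs along it, the +y end facing the stop's side; x and z turn as it rolls. Left alone, it rolls on only a few centimetres
- rig: centring rig, fixed to the bench: blue-anodised V-block, steel-faced, with lead-in slope, brass stop and white alignment telescope in line. Origin on the bench under the middle of the groove; x is the rolling direction (up the slope, into the groove), y runs along the groove to the stop, z up. Slope and V-block span y = -60 to +60 mm; bare bench before -60; the telescope stands at y = 105 to 355 mm, 105 mm high
- slope_foot (a point): middle of the foot of the lead-in slope, on the bench: rig x = -60 mm, y = 0. From here the slope, 120 mm wide, rises evenly to its crest, 10 mm high, at rig x = -14 mm; behind the crest the groove falls away
- v_seat (a point): where the middle of the tube's axis lies when the tube is seated in the groove and against the stop: rig x = 0, y = 0, 27 mm above the bench; axes as the rig's. The groove is a 120 degree V with its bottom line 2.5 mm above the bench at rig x = 0; the far flank rises to a shoulder 16 mm high, from rig x = 24 to 46 mm
- stop_face (a point): middle of the stop's face, on the seated tube's axis line, 80 mm from v_seat along rig +y. The stop is a U-shaped brass plate, 54 mm wide, 8 mm thick, 41 mm high; its face looks to rig -y. The tube starts with its +y end about 20 to 45 mm short of this face along rig y, so that rolled straight across it lands in the groove short of the stop
- eyepiece: a loose microscope eyepiece standing upright, 39 mm across and 52 mm tall, black upper part over a bright 30 mm neck; a bystander, origin at the middle of its foot
- objective_red: a steel microscope objective with a red band, standing upright, 30 mm across and 48 mm tall; a bystander, origin at the middle of its foot
- objective_blue: a steel microscope objective with a blue band, standing upright, 30 mm across and 52 mm tall; a bystander, origin at the middle of its foot
- oil_bottle: a small amber glass bottle with a black cap, 30 mm across and 64 mm tall; a bystander, origin at the middle of its foot
- blower: a red dust blower standing on its foot, nozzle up, 56 mm across and 89 mm tall; a bystander, origin at the middle of its foot
- slide_box: a closed blue plastic box for slides, 90 x 170 x 34 mm, lying flat on the bench; a bystander, origin at the middle of its underside
- screwdriver: a screwdriver with a yellow handle lying on the bench to the robot's right; a bystander

How it is judged:
By the outcome, as a careful person would: the job done as asked, in the order asked, and still so for the second after the job is handed in, with the robot touching nothing.
It also fails if it takes over 54 s, if anything falls off the work surface, if the arm or the gripper's body presses on something with over 40 N, if the wrist force passes 120 N, or if a joint passes its speed limit or range.

ROBOT

A 6-joint arm with a two-finger parallel gripper is mounted at the origin on the work surface. World frame = base frame: x ahead of the robot, y to its left, z up, the work surface at z = 0. Lengths are in mm, angles in rad, forces in N, time in s.
With the tool pointing down it reaches from about 275 to 1000 mm from the base axis. Payload 8.4 kg.
Tool frame: the origin (TCP) lies midway between the tips of the shut fingers; the grasp point (between the pads) lies grip_depth behind it (grip_depth is the distance from the TCP to the grasp point, in mm); z points along the fingers, y is the line along which they close (so a half turn about z gives the same grasp; the last joint's range is limited). The gripper opens to 85 mm and grips with 20 to 120 N. Pads are 22 mm wide; open, the fingers measure 114 mm over their backs; the gripper's body (76 mm by 85 mm) begins 54 mm behind the grasp point. The pads swing forward as they close: fully open they stand 13 mm farther back than shut.
Start: joints at [1.315, 0.353, 1.633, -0, 1.155, -0.002], TCP at [156.926, 604.981, 231.281] pointing down, gripper open.
Joint ranges: [-2.63, 2.63], [-0.92, 2.1], [0.06, 2.66], [-1.3, 4.44], [0, 2.69], [-3.02, 3.02]. Speed limits (rad/s): [2.22, 2.22, 2.79, 3.14, 3.14, 3.14].

INTERFACE

Orientations are given as [roll, pitch, yaw] about the fixed x, y, z axes, in that order (R = Rz(yaw) Ry(pitch) Rx(roll)).
In Python, from rig import * gives the robot as it stands.
- The arm moves only by the shell command python3 -m creep 'ROWS' [FORCE]. ROWS is JSON, a list of rows, each an object of numbers: "x", "y", "z": the shift along the tool's x, y, z in mm; "rx", "ry", "rz": the turn, a rotation vector about the tool's x, y, z in rad; "hand": the finger opening in mm, from 0 to 85.4. A call has 1 to 20 rows; each row shifts and turns the commanded pose from where the row before left it, along the tool's axes as they then stand; what a row does not reach is not made up. A row lasts 1/8 s, in which the tool goes at most 62.5 mm and 10.7 degrees, less where a joint would pass 70% of its speed; a pose out of reach is approached as far as the arm can. A call with a gripper value outside its range is refused whole. The fingers move at their own pace and stop on an object; FORCE is the grip in N (left out, the last holds). Time passes only in rows, so rows that do not move let the fingers close. It gives the time, the measured TCP pose, the force, the opening and the grip force at its end, in the units of the state.
- sense(): the state, without advancing time (a new reading comes with each control period).
- grab_frame(name): name is "side" or "top" or "wrist"; returns the picture (420x560x3 uint8, red, green, blue); there is no depth.
- get_calibration(name): a dict with "K" (3x3 intrinsics, pixels), "R" (3x3) and "t" (3): a world point X has camera coordinates R X + t. Camera axes: x right, y down, z forward; pixel columns grow to the right and rows downward; lengths in mm; the calibration is good to about 2 mm. The wrist camera is an equidistant fisheye: a pixel r from the principal point sees the ray r / f radians off the axis. A picture is of the moment at which its call begins: read the wrist's pose just before it. get_calibration takes no time and is no camera call; for the wrist camera it gives the pose at the moment of the call.
- sign_off(): hands the job in; it is judged then, once.
The state is a dict: "clock": time; "qpos": joint angles; "qvel": joint speeds; "joint_efforts": joint torques, N m; "eef_pos": TCP position; "tcp_rot": TCP orientation; "contact_force": force on the tool from outside, world axes, zero at the start; "wrist_torque": the same for the moment, N m; "opening": opening from 0.0 (shut) to 1.0 (fully open); "grasp_force": force on a finger pad.
Only numpy, scipy, OpenCV 4.12 (cv2) and the standard library are available. Lean on these libraries where they do the work, as an engineer would, in place of code of your own. Each camera call takes 0.05 s, during which the arm holds its last target. There are 200 camera calls.

## Working session

There is one attempt and no reset: what is moved stays moved. The work goes in short steps, Python scripts to look and compute and a shell command to move; the robot and the scene stay as the last step left them, time stands still between calls to the robot, and variables do not carry over. Pictures are saved under pics/ and viewed, at most 10 in all, crops included, and the job is handed in when it is done.

```bash
mkdir -p pics; ls; python3 - <<'E'
from rig import *
import cv2,numpy as np
s=sense();print(s)
for n in("top","side"):
    c=get_calibration(n);print(n,c)
    cv2.imwrite(f"pics/{n}0.png",cv2.resize(grab_frame(n)[:,:,::-1],None,fx=1.42,fy=1.42,interpolation=cv2.INTER_CUBIC))
    
E
```

```text
pics
{'clock': 0.0, 'qpos': array([ 1.31462240e+00,  3.53656984e-01,  1.63417205e+00, -1.52611086e-05,
        1.15520715e+00, -2.40915650e-03]), 'qvel': array([-6.89780883e-04, -2.63010839e-04, -6.28618326e-05,  1.10603887e-03,
        1.16107685e-04,  1.89056913e-03]), 'joint_efforts': array([ 1.92934249e-04, -6.05245042e+01, -3.42065799e+01, -2.74845047e-05,
        9.38231475e-03, -3.86122878e-06]), 'eef_pos': array([156.7892247 , 604.49575135, 230.53994993]), 'tcp_rot': array([-3.14014910e+00,  1.04754300e-05,  2.88783406e+00]), 'contact_force': array([0.89421387, 0.56529535, 0.21893771]), 'wrist_torque': array([-0.00316268, -0.00427232, -0.02554577]), 'grasp_force': 0.0, 'opening': 0.9987806995413355}
top {'K': array([[497.33348438,   0.        , 274.53220177],
       [  0.        , 497.33348438, 212.46706229],
       [  0.        ,   0.        ,   1.        ]]), 'R': array([[-0.01239347, -0.99980857, -0.0151399 ],
       [-0.9972445 ,  0.01346639, -0.07295243],
       [ 0.07314234,  0.01419404, -0.9972205 ]]), 't': array([  13.01623376,  577.43484429, 1508.21044396])}
side {'K': array([[391.72759367,   0.        , 280.26244907],
       [  0.        , 391.72759367, 201.71340694],
       [  0.        ,   0.        ,   1.        ]]), 'R': array([[-0.99691537, -0.077358  , -0.01324721],
       [-0.0445647 ,  0.696884  , -0.71579793],
       [ 0.06460446, -0.7129996 , -0.69818181]]), 't': array([ 542.48097632,   79.98699111, 1011.99102721])}
```

View pics/top0.png

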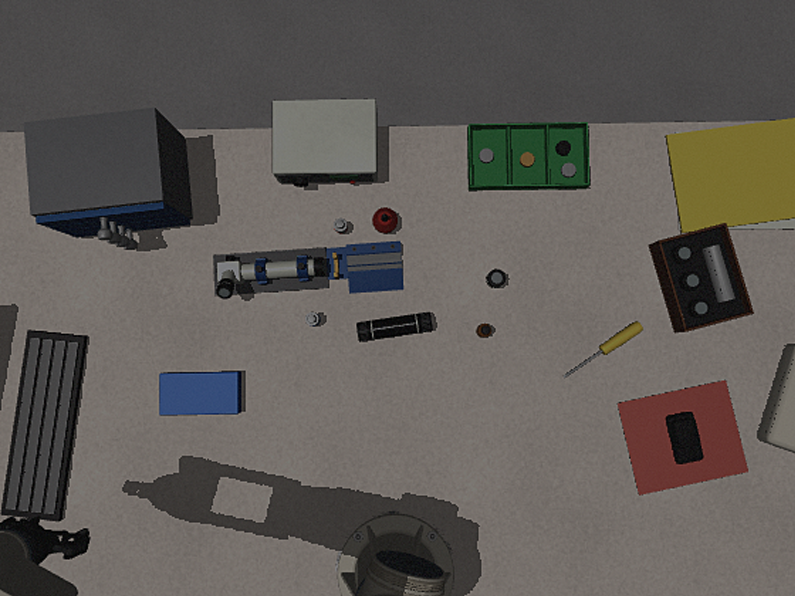

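View pics/side0.png

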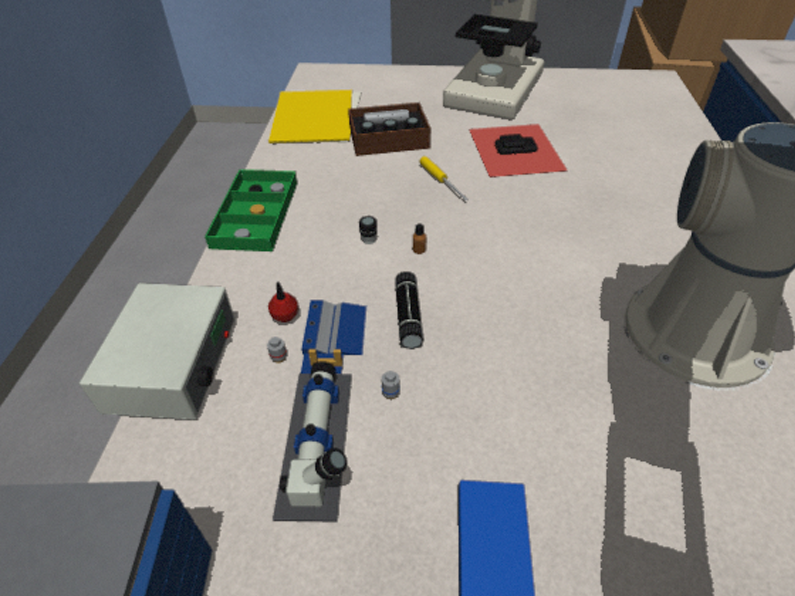

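The top view shows the block at about (375,267), the slope side lower at row 291, the stop at col 337 and the tube from (357,332) to (433,320). The side view shows the same layout, with the tube at (408,310). Next I'll measure by masks.

```bash
cat > h.py <<'E'
from rig import *
import cv2,numpy as np
def ray(n,p):
    c=get_calibration(n);d=c["R"].T@np.linalg.inv(c["K"])@np.array([p[0],p[1],1.]);return -c["R"].T@c["t"],d
def onz(n,p,z):
    o,d=ray(n,p);return o+d*(z-o[2])/d[2]
def two(p,q):
    (a,u),(b,v)=ray("top",p),ray("side",q)
    k=np.linalg.lstsq(np.c_[u,-v],b-a,rcond=None)[0];P=a+k[0]*u;Q=b+k[1]*v
    return (P+Q)/2,np.linalg.norm(P-Q)
def blob(m,win,close=5):
    x0,y0,x1,y1=win;mm=np.zeros(m.shape,np.uint8);mm[y0:y1,x0:x1]=m[y0:y1,x0:x1]*255
    mm=cv2.morphologyEx(mm,cv2.MORPH_CLOSE,np.ones((close,close)))
    return max(cv2.findContours(mm,0,2)[0],key=cv2.contourArea)
E
python3 - <<'E'
from h import *
np.set_printoptions(precision=1,suppress=True)
for n,wt,wb in(("top",(240,212,315,246),(238,165,290,210)),("side",(270,185,305,250),(208,205,262,265))):
    f=grab_frame(n);hsv=cv2.cvtColor(f,cv2.COLOR_RGB2HSV)
    t=blob(hsv[...,2]<70 if n=="top" else hsv[...,2]<75,wt,7)
    b=blob((hsv[...,0]>95)&(hsv[...,0]<125)&(hsv[...,1]>110),wb,5)
    for k,c in(("tube",t),("block",b)):
        r=cv2.minAreaRect(c);B=cv2.boxPoints(r);print(n,k,r,cv2.contourArea(c));print(B.ravel())
        if n=="top":print(np.array([onz(n,p,21 if k=="tube" else 0) for p in B]))
        print("hull",cv2.approxPolyDP(c,2,True).reshape(-1,2).tolist())
    x0,y0,x1,y1=(215,145,320,250) if n=="top" else (195,180,315,275)
    cv2.imwrite(f"pics/{n}1.png",cv2.resize(f[y0:y1,x0:x1,::-1],None,fx=6,fy=6,interpolation=cv2.INTER_CUBIC)[:600])
E
```

```text
top tube ((278.9306335449219, 229.54913330078125), (14.293375968933105, 56.26115798950195), 81.25383758544922) 720.5
[250.  226.8 305.6 218.2 307.8 232.3 252.2 240.9]
[[534.6  81.3  21. ]
 [558.6 -89.8  21. ]
 [515.2 -95.7  21. ]
 [491.2  75.   21. ]]
hull [[304, 220], [251, 227], [252, 239], [303, 233], [307, 230]]
top block ((260.4154052734375, 187.85812377929688), (33.907108306884766, 44.138336181640625), 85.76361083984375) 983.5
[237.2 172.6 281.2 169.3 283.7 203.1 239.7 206.4]
[[706.3 121.7   0. ]
 [714.5 -16.7   0. ]
 [607.9 -23.1   0. ]
 [599.6 114.6   0. ]]
hull [[281, 170], [239, 174], [239, 195], [246, 196], [246, 205], [283, 203], [282, 184], [270, 185], [269, 190], [264, 190], [263, 186], [255, 186], [254, 191], [243, 185], [244, 179], [280, 177]]
side tube ((286.8660583496094, 218.39501953125), (53.57754135131836, 15.883740425109863), 83.0887680053711) 722.5
[275.8 192.8 291.5 190.8 298.  244.  282.2 245.9]
hull [[282, 192], [279, 195], [282, 242], [290, 245], [296, 243], [292, 196], [288, 192]]
side block ((244.07789611816406, 231.64346313476562), (22.90554428100586, 35.30894088745117), 5.19442892074585) 672.5
[231.1 248.2 234.3 213.  257.1 215.1 253.9 250.3]
hull [[241, 214], [235, 217], [232, 240], [237, 241], [240, 249], [254, 249], [256, 216]]
```

View pics/top1.png

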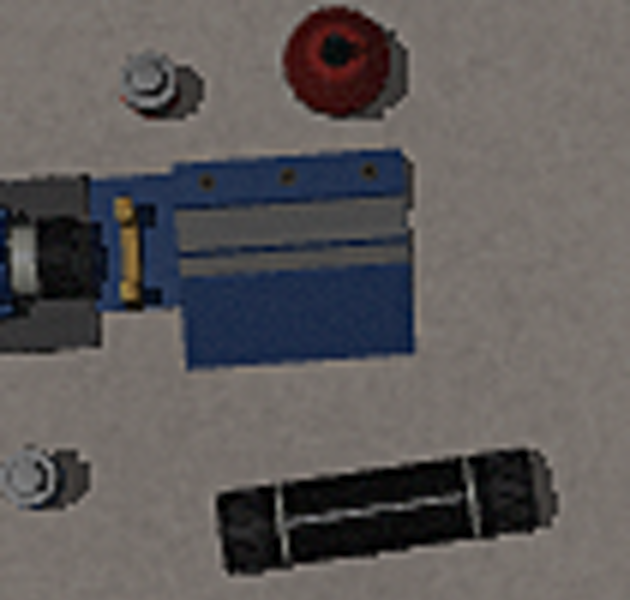

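View pics/side1.png

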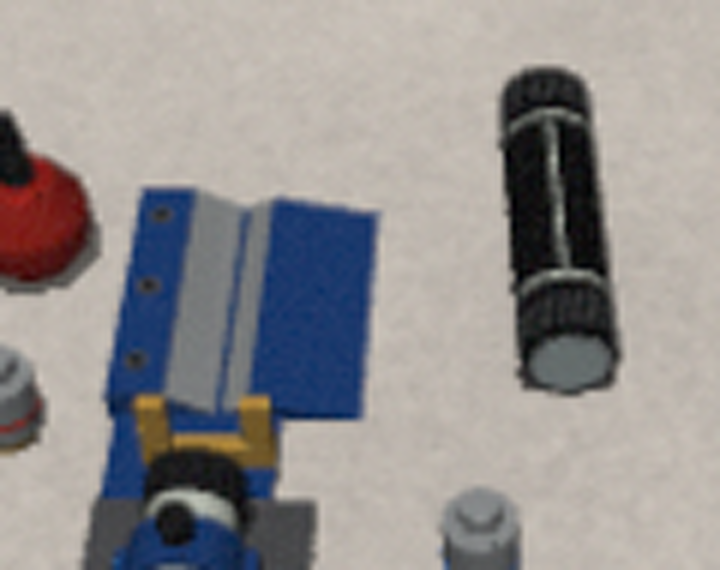

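```bash
python3 - <<'E'
from h import *
np.set_printoptions(precision=1,suppress=True)
T=lambda x,y:(x/6+215,y/6+145);S=lambda x,y:(x/6+195,y/6+180)
a,ea=two(T(187,369),S(361,418));b,eb=two(T(414,353),S(379,213))
print("foot +y",a,ea,"-y",b,eb,np.linalg.norm(a-b))
fa,fb=onz("top",T(187,369),0),onz("top",T(414,353),0);print(fa,fb,np.linalg.norm(fa-fb))
g=onz("top",T(180,257),2.5),onz("top",T(408,240),2.5);print("groove",g)
e1=onz("top",T(224,534),21);e2=onz("top",T(540,488),21);print("tube",e1,e2,np.linalg.norm(e1-e2))
print("near end two-view",two(T(224,534),S(570,362)))
stop=onz("top",T(132,250),35);print("stop",stop)
d1=fa-fb;d2=g[0]-g[1];dt=e1-e2
for d in(d1,d2,dt):print(np.degrees(np.arctan2(d[1],d[0])))
yv=(d1+d2)[:2];yv/=np.linalg.norm(yv);xv=np.array([yv[1],-yv[0]])
o=((fa+fb)/2)[:2]+60*xv;o2=((g[0]+g[1])/2)[:2];print("origin",o,o2)
for p in(e1,e2,(e1+e2)/2,stop):print("in rig",(p[:2]-o)@xv,(p[:2]-o)@yv)
E
```

```text
foot +y [599.7  94.4  -2.2] 0.9776023937684359 -y [606.2 -24.   -2. ] 0.6651499287691477 118.61436088167743
[599.   94.2   0. ] [605.7 -24.    0. ] 118.44284931846981
groove (array([657.4,  97.2,   2.5]), array([664.6, -21.7,   2.5]))
tube [512.3  74.5  21. ] [533.7 -87.4  21. ] 163.2418973289183
near end two-view (array([513. ,  74.7,  17.5]), np.float64(1.341262370052838))
stop [657.3 119.3  35. ]
93.25954444557155
93.47161499309564
97.54025620595921
origin [662.3  38.6] [661.   37.7]
in rig -147.63543164421688 44.6098347841723
in rig -135.75272849405587 -118.1990052994984
in rig -141.69408006913636 -36.794585257663044
in rig -0.19573024760491808 80.85171154627308
```

Rig origin is about (662, 38), y axis at 93.35°. Tube centre is about (523, -6.5), axis at 97.5°, with its end 36 mm short of the stop. Two-view heights (about -2 for the foot, 17.5 for the tube end) fit the given 0 and 21. I'm moving behind the tube, staying high.

```bash
python3 -m creep '[{"x":-33,"y":-37},{"x":-33,"y":-37},{"x":-33,"y":-37},{"x":-33,"y":-37},{"x":-33,"y":-37},{"x":-33,"y":-37},{"x":-33,"y":-37},{"x":-33,"y":-37},{"x":-33,"y":-37},{"x":-33,"y":-37},{"x":-33,"y":-37},{"x":-33,"y":-37},{"x":-33,"y":-37},{"x":-33,"y":-37},{"rz":-0.17},{"rz":-0.17},{"rz":-0.045},{}]'
python3 - <<'E'
from h import *
cv2.imwrite("pics/w1.png",grab_frame("wrist")[:,:,::-1]);s=sense();print(s["eef_pos"],s["tcp_rot"],s["clock"]);print(get_calibration("wrist"))
E
```

```text
[156.86710482 604.7612688  230.92625667] [-3.14090932e+00  1.90118604e-05  2.88779169e+00] 0.25
{'K': array([[325.1922621 ,   0.        , 278.84839192],
       [  0.        , 325.1922621 , 209.09480804],
       [  0.        ,   0.        ,   1.        ]]), 'R': array([[ 2.52037245e-01,  9.67717533e-01,  6.04528948e-05],
       [ 9.17138457e-01, -2.38884106e-01,  3.19047701e-01],
       [ 3.08762495e-01, -8.03564600e-02, -9.47738656e-01]]), 't': array([-623.68336692,  -39.30253966,  379.66956183])}schema error: expected keys x, y, z, rx, ry, rz, hand
```

View pics/w1.png

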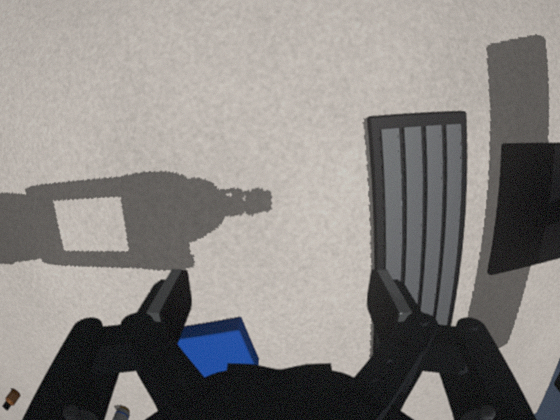

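The wrist view shows the start pose: slide box at (220,345), fingers at (170,300) and (390,300). The call was refused, probably because of the empty row.

```bash
python3 -m creep '[{"x":-33,"y":-37},{"x":-33,"y":-37},{"x":-33,"y":-37},{"x":-33,"y":-37},{"x":-33,"y":-37},{"x":-33,"y":-37},{"x":-33,"y":-37},{"x":-33,"y":-37},{"x":-33,"y":-37},{"x":-33,"y":-37},{"x":-33,"y":-37},{"x":-33,"y":-37},{"x":-33,"y":-37},{"x":-33,"y":-37},{"rz":-0.17},{"rz":-0.17},{"rz":-0.045},{"x":0}]'
```

```text
schema error: expected keys x, y, z, rx, ry, rz, hand
```

```bash
python3 -m creep '[{"x":-33,"y":-37,"z":0,"rx":0,"ry":0,"rz":0,"hand":85}]'
```

```text
clock: 0.38
eef_pos: [179.0, 562.3, 231.0]
tcp_rot: [3.14, -0.0, 2.89]
contact_force: [1.1, -0.7, -0.1]
opening: 0.996
grasp_force: 0.0
```

```bash
python3 -m creep '[{"x":-33,"y":-37,"z":0,"rx":0,"ry":0,"rz":0,"hand":85},{"x":-33,"y":-37,"z":0,"rx":0,"ry":0,"rz":0,"hand":85},{"x":-33,"y":-37,"z":0,"rx":0,"ry":0,"rz":0,"hand":85},{"x":-33,"y":-37,"z":0,"rx":0,"ry":0,"rz":0,"hand":85},{"x":-33,"y":-37,"z":0,"rx":0,"ry":0,"rz":0,"hand":85},{"x":-33,"y":-37,"z":0,"rx":0,"ry":0,"rz":0,"hand":85},{"x":-33,"y":-37,"z":0,"rx":0,"ry":0,"rz":0,"hand":85},{"x":-33,"y":-37,"z":0,"rx":0,"ry":0,"rz":0,"hand":85},{"x":-33,"y":-37,"z":0,"rx":0,"ry":0,"rz":0,"hand":85},{"x":-33,"y":-37,"z":0,"rx":0,"ry":0,"rz":0,"hand":85},{"x":-33,"y":-37,"z":0,"rx":0,"ry":0,"rz":0,"hand":85},{"x":-33,"y":-37,"z":0,"rx":0,"ry":0,"rz":0,"hand":85},{"x":-33,"y":-37,"z":0,"rx":0,"ry":0,"rz":0,"hand":85},{"x":0,"y":0,"z":0,"rx":0,"ry":0,"rz":-0.17,"hand":85},{"x":0,"y":0,"z":0,"rx":0,"ry":0,"rz":-0.17,"hand":85},{"x":0,"y":0,"z":0,"rx":0,"ry":0,"rz":-0.045,"hand":85},{"x":0,"y":0,"z":0,"rx":0,"ry":0,"rz":0,"hand":85}]'
python3 - <<'E'
from h import *
import pickle
s=sense();c=get_calibration("wrist");f=grab_frame("wrist")
cv2.imwrite("pics/w2.png",f[:,:,::-1]);print(s["eef_pos"],s["tcp_rot"],s["clock"],c["R"],-c["R"].T@c["t"]);pickle.dump((c,s),open("w2.pkl","wb"))
E
```

```text
clock: 2.5
eef_pos: [474.0, -12.5, 231.2]
tcp_rot: [3.142, -0.0, -3.011]
contact_force: [-0.1, -0.1, -0.5]
opening: 0.995
grasp_force: 0.0
[473.98311658 -12.49844549 231.24171012] [ 3.14159065e+00 -1.43886417e-04 -3.01098871e+00] 2.5 [[-1.29266661e-01  9.91609526e-01  8.23604485e-04]
 [ 9.39745069e-01  1.22240406e-01  3.19274943e-01]
 [ 3.16495397e-01  4.20455840e-02 -9.47661771e-01]] [391.19903903 -24.0269579  372.73530177]
```

View pics/w2.png

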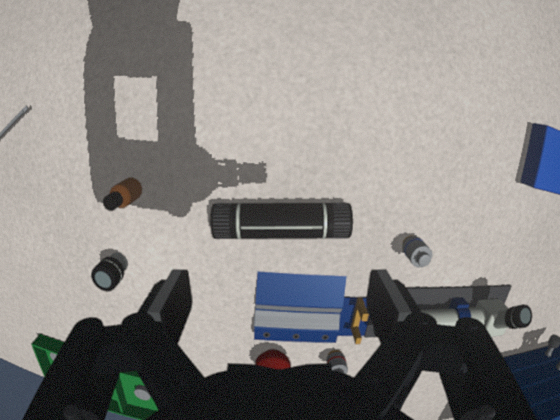

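The wrist view shows the tube lying from (211,221) to (353,220) and the slope foot from (258,272) to (346,277). The stop is at (358,325).

```bash
cat >> h.py <<'E'
def wz(c,p,z):
    K=c["K"];u=(np.array(p,float)-K[:2,2])/K[0,0];r=np.hypot(*u);d=np.r_[u/r*np.sin(r),np.cos(r)];d=c["R"].T@d;o=-c["R"].T@c["t"];return o+d*(z-o[2])/d[2]
E
python3 - <<'E'
from h import *
import pickle
np.set_printoptions(precision=1,suppress=True)
c,s=pickle.load(open("w2.pkl","rb"))
f=cv2.imread("pics/w2.png").max(2)
for x in(232,282,335):print(x,f[190:250,x].tolist())
e1=wz(c,(353,220),21);e2=wz(c,(211,221),21);print(e1,e2,np.linalg.norm(e1-e2),np.degrees(np.arctan2(*(e1-e2)[1::-1])),(e1+e2)/2)
a=wz(c,(346,277),0);b=wz(c,(258,272),0);print(a,b,np.linalg.norm(a-b),np.degrees(np.arctan2(*(a-b)[1::-1])),(a+b)/2)
E
```

```text
232 [199, 199, 196, 197, 194, 192, 187, 167, 127, 110, 102, 106, 93, 62, 42, 38, 40, 37, 47, 40, 38, 42, 43, 43, 40, 42, 45, 45, 44, 42, 50, 44, 47, 52, 40, 44, 44, 40, 46, 47, 41, 45, 39, 43, 43, 43, 42, 40, 93, 173, 194, 196, 193, 194, 201, 197, 205, 207, 205, 203]
282 [192, 193, 192, 188, 185, 187, 189, 181, 163, 113, 97, 98, 83, 60, 43, 34, 42, 38, 49, 49, 46, 45, 48, 44, 51, 44, 44, 43, 45, 47, 50, 49, 52, 49, 52, 66, 127, 176, 160, 87, 44, 46, 47, 45, 42, 45, 40, 47, 92, 155, 189, 189, 188, 190, 194, 197, 190, 195, 192, 190]
335 [195, 196, 200, 196, 198, 199, 193, 172, 119, 97, 103, 102, 85, 62, 55, 58, 58, 55, 60, 61, 54, 64, 64, 53, 59, 66, 64, 57, 62, 75, 66, 58, 72, 88, 71, 62, 72, 72, 62, 61, 71, 64, 58, 68, 59, 57, 57, 79, 133, 180, 193, 196, 191, 186, 187, 193, 195, 199, 199, 195]
[510.8  79.8  21. ] [533.6 -85.5  21. ] 166.79022076409143 97.82652215899546 [522.2  -2.8  21. ]
[599.5  94.4   0. ] [605.7 -23.4   0. ] 117.91965991165094 93.00208643711264 [602.6  35.5   0. ]
```

```bash
python3 -m creep '[{"x":0,"y":0,"z":50,"rx":0,"ry":0,"rz":0,"hand":85},{"x":0,"y":0,"z":50,"rx":0,"ry":0,"rz":0,"hand":85},{"x":0,"y":0,"z":50,"rx":0,"ry":0,"rz":0,"hand":85},{"x":0,"y":0,"z":40,"rx":0,"ry":0,"rz":0,"hand":85},{"x":0,"y":0,"z":25,"rx":0,"ry":0,"rz":0,"hand":85},{"x":0,"y":0,"z":13,"rx":0,"ry":0,"rz":0,"hand":85},{"x":0,"y":0,"z":0,"rx":0,"ry":0,"rz":0,"hand":85}]'
python3 - <<'E'
from h import *
f=grab_frame("wrist");cv2.imwrite("pics/w3.png",f[:,:,::-1])
E
```

```text
clock: 3.42
eef_pos: [473.8, -12.4, 2.9]
tcp_rot: [3.141, -0.001, -3.011]
contact_force: [-0.6, 0.0, 0.4]
opening: 0.998
grasp_force: 0.0
```

View pics/w3.png

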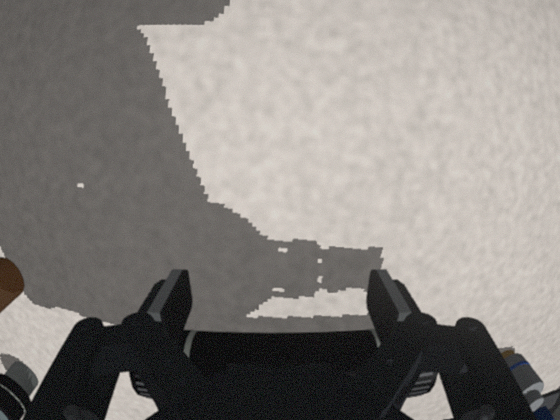

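The tube's dark barrel shows behind the fingers at row about 345, and the fingers are down and clear. Starting the slow roll, straightening slightly on the way.

```bash
python3 -m creep '[{"x":-4,"y":0,"z":0,"rx":0,"ry":0,"rz":0,"hand":85},{"x":-4,"y":0,"z":0,"rx":0,"ry":0,"rz":0,"hand":85},{"x":-4,"y":0,"z":0,"rx":0,"ry":0,"rz":0,"hand":85},{"x":-4,"y":0,"z":0,"rx":0,"ry":0,"rz":0,"hand":85},{"x":-4,"y":0,"z":0,"rx":0,"ry":0,"rz":0,"hand":85},{"x":-4,"y":0,"z":0,"rx":0,"ry":0,"rz":0,"hand":85},{"x":-4,"y":0,"z":0,"rx":0,"ry":0,"rz":0.005,"hand":85},{"x":-4,"y":0,"z":0,"rx":0,"ry":0,"rz":0.005,"hand":85},{"x":-4,"y":0,"z":0,"rx":0,"ry":0,"rz":0.005,"hand":85},{"x":-4,"y":0,"z":0,"rx":0,"ry":0,"rz":0.005,"hand":85},{"x":-4,"y":0,"z":0,"rx":0,"ry":0,"rz":0.005,"hand":85},{"x":-4,"y":0,"z":0,"rx":0,"ry":0,"rz":0.005,"hand":85}]'
cat > look.py <<'E'
from h import *
import sys
np.set_printoptions(precision=1,suppress=True)
f=grab_frame("side");s=sense();print(s["eef_pos"],s["clock"],s["contact_force"])
cv2.imwrite(f"pics/{sys.argv[1]}.png",cv2.resize(f[170:280,190:340,::-1],None,fx=5,fy=5,interpolation=cv2.INTER_CUBIC))
E
python3 look.py s2
```

```text
clock: 4.97
eef_pos: [521.9, -6.4, 3.3]
tcp_rot: [3.142, -0.0, -3.041]
contact_force: [-0.6, -0.5, 0.1]
opening: 0.997
grasp_force: 0.1
[522.7  -6.4   3.4] 5.025 [1.8 0.4 0.3]
```

View pics/s2.png

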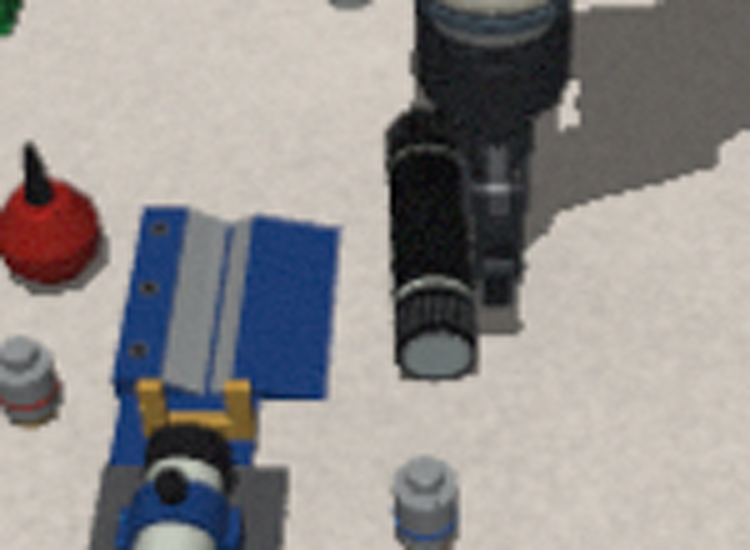

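The tube rolls ahead of both fingers; its near end is at crop (436,355). It's still aligned and clear of the bystanders.

```bash
python3 -m creep '[{"x":-4,"y":0,"z":0,"rx":0,"ry":0,"rz":0.0044,"hand":85},{"x":-4,"y":0,"z":0,"rx":0,"ry":0,"rz":0.0044,"hand":85},{"x":-4,"y":0,"z":0,"rx":0,"ry":0,"rz":0.0044,"hand":85},{"x":-4,"y":0,"z":0,"rx":0,"ry":0,"rz":0.0044,"hand":85},{"x":-4,"y":0,"z":0,"rx":0,"ry":0,"rz":0.0044,"hand":85},{"x":-4,"y":0,"z":0,"rx":0,"ry":0,"rz":0.0044,"hand":85},{"x":-4,"y":0,"z":0,"rx":0,"ry":0,"rz":0.0044,"hand":85},{"x":-4,"y":0,"z":0,"rx":0,"ry":0,"rz":0.0044,"hand":85},{"x":-4,"y":0,"z":0,"rx":0,"ry":0,"rz":0.0044,"hand":85},{"x":-3,"y":0,"z":-1,"rx":0,"ry":0,"rz":0.0044,"hand":85},{"x":-3,"y":0,"z":-1,"rx":0,"ry":0,"rz":0,"hand":85},{"x":-3,"y":0,"z":-1,"rx":0,"ry":0,"rz":0,"hand":85}]'
python3 look.py s3
```

```text
clock: 6.52
eef_pos: [566.7, -2.9, 6.4]
tcp_rot: [-3.142, -0.0, -3.084]
contact_force: [-0.6, 0.6, 0.3]
opening: 0.993
grasp_force: 0.2
[567.2  -2.9   6.5] 6.575 [-0.6 -0.1 -0.6]
```

View pics/s3.png

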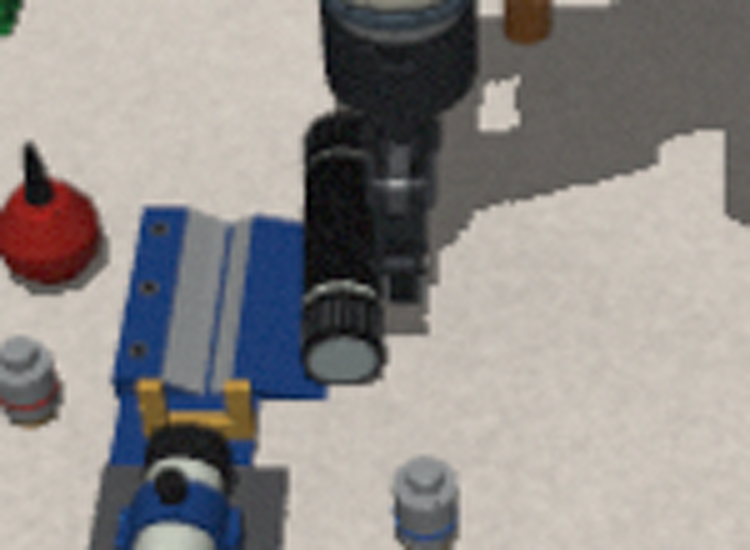

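The tube is at the slope's foot, near end at crop (343,358), with a slight yaw left that resting on both fingers should take out on the climb.

```bash
python3 -m creep '[{"x":-3,"y":0,"z":-0.5,"rx":0,"ry":0,"rz":0,"hand":85},{"x":-3,"y":0,"z":-0.5,"rx":0,"ry":0,"rz":0,"hand":85},{"x":-3,"y":0,"z":-0.5,"rx":0,"ry":0,"rz":0,"hand":85},{"x":-3,"y":0,"z":-0.5,"rx":0,"ry":0,"rz":0,"hand":85},{"x":-3,"y":0,"z":-0.5,"rx":0,"ry":0,"rz":0,"hand":85},{"x":-3,"y":0,"z":-0.5,"rx":0,"ry":0,"rz":0,"hand":85},{"x":-3,"y":0,"z":0,"rx":0,"ry":0,"rz":0,"hand":85},{"x":-3,"y":0,"z":0,"rx":0,"ry":0,"rz":0,"hand":85},{"x":-3,"y":0,"z":0,"rx":0,"ry":0,"rz":0,"hand":85},{"x":-3,"y":0,"z":0,"rx":0,"ry":0,"rz":0,"hand":85}]'
python3 look.py s4
```

```text
clock: 7.82
eef_pos: [596.7, -1.2, 9.3]
tcp_rot: [-3.142, -0.0, -3.084]
contact_force: [-3.0, -0.1, 0.8]
opening: 0.993
grasp_force: 1.2
[597.3  -1.2   9.3] 7.875 [-1.   0.7  1.1]
```

View pics/s4.png

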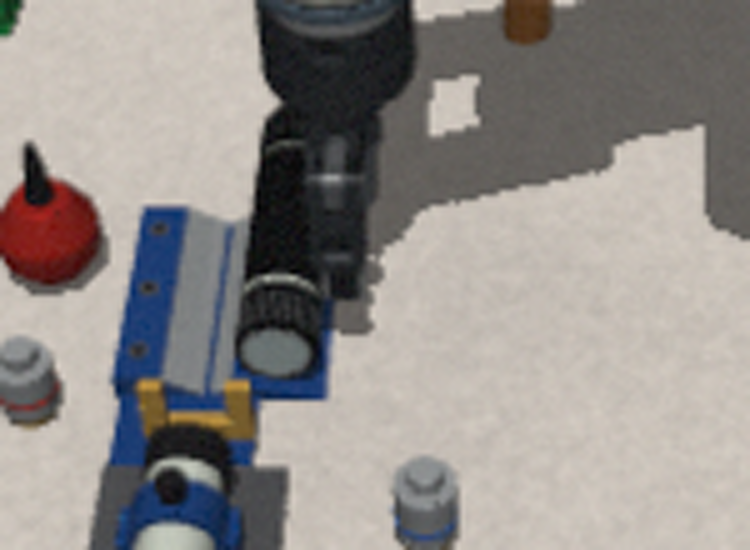

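The tube is now parallel to the groove, partway up the slope, end disc at crop (278,352). That was my tenth picture, so from here I measure by numbers only.

```bash
cat >> h.py <<'E'
def rigc(p):
    th=np.radians(3.3);xv=np.array([np.cos(th),np.sin(th)]);yv=np.array([-np.sin(th),np.cos(th)]);d=np.array(p)[:2]-[662,38];return d@xv,d@yv
def disc(near,z):
    f=grab_frame("side");hsv=cv2.cvtColor(f,cv2.COLOR_RGB2HSV);m=((hsv[...,2]>95)&(hsv[...,2]<185)&(hsv[...,1]<60)).astype(np.uint8)
    n,l,st,ce=cv2.connectedComponentsWithStats(m,connectivity=4)
    i=min((i for i in range(1,n) if 40<st[i,4]<220),key=lambda i:np.hypot(*(ce[i]-near)))
    P=onz("side",ce[i],z);return ce[i],st[i],P,rigc(P)
E
python3 - <<'E'
from h import *
f=cv2.imread("pics/s4.png");print(f[352,230:326:6].tolist(),f[352,700].tolist())
P=onz("side",(245.6,240.4),27.6);print(P,rigc(P),rigc(sense()["eef_pos"]))
for n in [(245.6,240.4)]:print(disc(n,27.6))
E
```

```text
[[128, 127, 125], [50, 48, 47], [70, 71, 67], [110, 112, 105], [115, 116, 107], [117, 115, 108], [113, 114, 107], [112, 112, 103], [113, 116, 108], [114, 114, 106], [113, 113, 105], [110, 112, 103], [112, 114, 103], [80, 83, 78], [27, 22, 24], [49, 21, 6]] [182, 191, 198]
[622.71047842  90.620553    27.6       ] (np.float64(-36.195321413447296), np.float64(54.7949615520435)) (np.float64(-66.83735801188395), np.float64(-35.365888100731205))
(array([244.5       , 240.09756098]), array([239, 236,  12,   9,  82], dtype=int32), array([625.5671908 ,  89.83512288,  27.6       ]), (np.float64(-33.388558513491986), np.float64(53.84638995566105)))
```

```bash
python3 -m creep '[{"x":-2.5,"y":0,"z":0,"rx":0,"ry":0,"rz":0,"hand":85},{"x":-2.5,"y":0,"z":0,"rx":0,"ry":0,"rz":0,"hand":85},{"x":-2.5,"y":0,"z":0,"rx":0,"ry":0,"rz":0,"hand":85},{"x":-2.5,"y":0,"z":0,"rx":0,"ry":0,"rz":0,"hand":85},{"x":-2.5,"y":0,"z":0,"rx":0,"ry":0,"rz":0,"hand":85},{"x":-2.5,"y":0,"z":0,"rx":0,"ry":0,"rz":0,"hand":85},{"x":-2,"y":0,"z":0,"rx":0,"ry":0,"rz":0,"hand":85},{"x":-2,"y":0,"z":0,"rx":0,"ry":0,"rz":0,"hand":85},{"x":-2,"y":0,"z":0,"rx":0,"ry":0,"rz":0,"hand":85},{"x":-2,"y":0,"z":0,"rx":0,"ry":0,"rz":0,"hand":85},{"x":-2,"y":0,"z":0,"rx":0,"ry":0,"rz":0,"hand":85},{"x":0,"y":0,"z":0,"rx":0,"ry":0,"rz":0,"hand":85},{"x":0,"y":0,"z":0,"rx":0,"ry":0,"rz":0,"hand":85}]'
python3 - <<'E'
from h import *
print(disc((235,239),28),rigc(sense()["eef_pos"]))
E
```

```text
clock: 9.55
eef_pos: [621.4, 0.2, 9.3]
tcp_rot: [-3.142, -0.0, -3.084]
contact_force: [-0.3, -0.0, 0.2]
opening: 0.997
grasp_force: 0.0
(array([230.1625, 239.9625]), array([224, 236,  13,   9,  80], dtype=int32), array([661.01749517,  92.09001844,  28.        ]), (np.float64(2.132763620229757), np.float64(54.056884204570444))) (np.float64(-42.70743666458244), np.float64(-35.37650102805268))
```

```bash
python3 -m creep '[{"x":15,"y":0,"z":0,"rx":0,"ry":0,"rz":0,"hand":85},{"x":25,"y":0,"z":-20,"rx":0,"ry":0,"rz":0,"hand":85},{"x":0,"y":0,"z":-50,"rx":0,"ry":0,"rz":0,"hand":60},{"x":0,"y":0,"z":-40,"rx":0,"ry":0,"rz":0,"hand":30},{"x":0,"y":0,"z":0,"rx":0,"ry":0,"rz":0,"hand":0},{"x":0,"y":0,"z":0,"rx":0,"ry":0,"rz":0,"hand":0}]'
python3 - <<'E'
from h import *
print(sense()["qpos"]);print("bottle",onz("top",(341.5,232.4),50),"eyepiece",onz("top",(350,196),45))
print(disc((230,240),27))
# top view: tube ends by dark mask in rig frame along the groove
f=grab_frame("top");v=f.max(2)
for y in range(-125,70,3):
    th=np.radians(3.3);p=np.array([662,38])+y*np.array([-np.sin(th),np.cos(th)])
    c=get_calibration("top");q=c["K"]@(c["R"]@np.r_[p,47]+c["t"]);q=q[:2]/q[2];print(y,v[int(round(q[1])),int(round(q[0]))],end="; ")
E
```

```text
clock: 10.35
eef_pos: [580.3, -2.1, 118.7]
tcp_rot: [3.142, -0.001, -3.084]
contact_force: [-0.2, 0.9, -0.7]
opening: 0.137
grasp_force: 0.0
[-6.14310282e-03  4.15272713e-01  1.82446465e+00  7.37706761e-06
  9.02881629e-01 -1.63413207e+00]
bottle [ 512.72952499 -195.18155075   50.        ] eyepiece [ 622.70752657 -223.90821655   45.        ]
(array([230.21518987, 240.08860759]), array([224, 236,  13,   9,  79], dtype=int32), array([661.06321226,  91.65574574,  27.        ]), (np.float64(2.153406421498694), np.float64(53.62069994429258)))
-125 54; -122 67; -119 104; -116 100; -113 100; -110 100; -107 99; -104 100; -101 101; -98 107; -95 55; -92 49; -89 108; -86 100; -83 103; -80 98; -77 101; -74 103; -71 102; -68 104; -65 103; -62 102; -59 102; -56 100; -53 105; -50 100; -47 104; -44 101; -41 102; -38 101; -35 102; -32 107; -29 105; -26 107; -23 105; -20 105; -17 106; -14 106; -11 106; -8 108; -5 105; -2 102; 1 105; 4 105; 7 104; 10 105; 13 111; 16 106; 19 109; 22 112; 25 83; 28 21; 31 102; 34 101; 37 99; 40 101; 43 99; 46 99; 49 96; 52 111; 55 81; 58 56; 61 87; 64 85; 67 86;
```

```bash
python3 - <<'E'
from h import *
f=grab_frame("top");v=f.max(2);c=get_calibration("top");th=np.radians(3.3)
for x in(-20,-10,-5,5,10,20):
    r=[]
    for y in range(-130,75,4):
        p=np.array([662,38])+y*np.array([-np.sin(th),np.cos(th)])+x*np.array([np.cos(th),np.sin(th)])
        q=c["K"]@(c["R"]@np.r_[p,44]+c["t"]);q=q[:2]/q[2];r.append(int(v[int(round(q[1])),int(round(q[0]))]))
    print(x,r)
print(f[150:240:4,262].tolist())
E
```

```text
-20 [124, 3, 48, 101, 99, 97, 101, 101, 111, 17, 124, 114, 115, 112, 113, 112, 115, 115, 116, 114, 116, 117, 117, 114, 114, 115, 117, 117, 117, 118, 121, 121, 121, 122, 120, 119, 120, 120, 119, 96, 25, 59, 100, 96, 97, 99, 99, 111, 52, 88, 23, 33]
-10 [134, 72, 63, 102, 97, 96, 100, 101, 109, 52, 118, 111, 110, 109, 108, 110, 107, 110, 108, 108, 109, 110, 111, 113, 112, 110, 112, 109, 112, 113, 111, 113, 112, 113, 115, 113, 115, 113, 120, 40, 24, 102, 97, 100, 96, 100, 103, 110, 92, 87, 85, 93]
-5 [137, 62, 37, 103, 100, 99, 98, 99, 107, 38, 114, 105, 106, 105, 105, 103, 106, 108, 106, 109, 106, 106, 109, 107, 109, 106, 107, 106, 107, 110, 109, 110, 110, 111, 109, 110, 111, 110, 117, 88, 26, 103, 98, 100, 99, 98, 106, 99, 91, 87, 86, 92]
5 [132, 136, 54, 104, 100, 97, 98, 98, 62, 37, 95, 96, 93, 96, 95, 95, 99, 95, 97, 93, 100, 99, 97, 97, 100, 97, 99, 101, 99, 98, 102, 101, 102, 102, 104, 101, 101, 102, 106, 80, 104, 102, 98, 100, 99, 98, 108, 67, 86, 85, 86, 93]
10 [122, 73, 34, 96, 91, 95, 93, 95, 63, 35, 83, 83, 86, 85, 86, 85, 91, 89, 91, 92, 92, 92, 90, 90, 93, 89, 95, 96, 96, 95, 96, 96, 96, 94, 93, 95, 95, 98, 103, 76, 105, 99, 100, 98, 100, 98, 114, 65, 89, 85, 93, 98]
20 [131, 130, 100, 52, 59, 56, 57, 54, 71, 40, 52, 85, 83, 79, 81, 83, 81, 49, 70, 73, 71, 72, 71, 74, 74, 73, 72, 74, 73, 82, 81, 79, 82, 79, 82, 81, 81, 80, 84, 36, 107, 95, 95, 92, 93, 92, 59, 61, 86, 90, 32, 33]
[[134, 130, 125], [72, 35, 34], [99, 97, 93], [131, 124, 117], [125, 119, 113], [136, 126, 116], [37, 36, 32], [79, 75, 69], [99, 96, 88], [109, 107, 97], [116, 111, 104], [126, 121, 112], [126, 122, 115], [113, 109, 100], [105, 103, 94], [40, 40, 36], [48, 44, 44], [120, 114, 109], [122, 117, 112], [121, 115, 110], [119, 114, 110], [123, 116, 111], [124, 115, 111]]
```

```bash
python3 -m creep '[{"x":0,"y":0,"z":0,"rx":0,"ry":0,"rz":0.1745,"hand":0},{"x":0,"y":0,"z":0,"rx":0,"ry":0,"rz":0.1745,"hand":0},{"x":0,"y":0,"z":0,"rx":0,"ry":0,"rz":0.1745,"hand":0},{"x":0,"y":0,"z":0,"rx":0,"ry":0,"rz":0.1745,"hand":0},{"x":0,"y":0,"z":0,"rx":0,"ry":0,"rz":0.1745,"hand":0},{"x":0,"y":0,"z":0,"rx":0,"ry":0,"rz":0.1745,"hand":0},{"x":0,"y":0,"z":0,"rx":0,"ry":0,"rz":0.1745,"hand":0},{"x":0,"y":0,"z":0,"rx":0,"ry":0,"rz":0.1745,"hand":0},{"x":0,"y":0,"z":0,"rx":0,"ry":0,"rz":0.1745,"hand":0},{"x":-40,"y":0,"z":0,"rx":0,"ry":0,"rz":0,"hand":0},{"x":-40,"y":20,"z":0,"rx":0,"ry":0,"rz":0,"hand":0},{"x":-30,"y":34,"z":0,"rx":0,"ry":0,"rz":0,"hand":0},{"x":0,"y":30,"z":0,"rx":0,"ry":0,"rz":0,"hand":0},{"x":0,"y":0,"z":0,"rx":0,"ry":0,"rz":0,"hand":0}]'
python3 - <<'E'
from h import *
s=sense();print(rigc(s["eef_pos"]),s["tcp_rot"],s["qpos"])
f=grab_frame("top");v=f.max(2);c=get_calibration("top");th=np.radians(3.3)
for x in(-10,5,12):
    r=[]
    for y in range(-130,75,4):
        p=np.array([662,38])+y*np.array([-np.sin(th),np.cos(th)])+x*np.array([np.cos(th),np.sin(th)])
        q=c["K"]@(c["R"]@np.r_[p,44]+c["t"]);q=q[:2]/q[2];r.append(int(v[int(round(q[1])),int(round(q[0]))]))
    print(x,r)
print(disc((230,240),27)[2:])
E
```

```text
clock: 12.25
eef_pos: [672.7, -107.3, 117.7]
tcp_rot: [-3.141, -0.0, 1.628]
contact_force: [-0.5, 0.7, 0.3]
opening: -0.0
grasp_force: 0.0
(np.float64(2.3181593355187307), np.float64(-145.702100039491)) [-3.14078619e+00 -2.86466276e-04  1.62793775e+00] [-1.60467974e-01  5.52164919e-01  1.59201301e+00  1.25631698e-04
  9.98264018e-01 -2.17677625e-01]
-10 [132, 134, 135, 52, 64, 68, 22, 115, 107, 104, 106, 104, 105, 117, 67, 3, 12, 17, 15, 11, 11, 15, 9, 13, 14, 10, 18, 9, 16, 8, 24, 17, 17, 17, 12, 14, 12, 12, 72, 7, 9, 15, 33, 31, 25, 10, 75, 92, 90, 88, 91, 98]
5 [115, 144, 136, 142, 59, 51, 106, 108, 107, 107, 104, 106, 81, 7, 164, 8, 11, 7, 9, 9, 20, 16, 17, 22, 20, 7, 15, 20, 14, 7, 23, 23, 22, 15, 23, 20, 20, 50, 124, 8, 30, 46, 37, 37, 29, 22, 62, 88, 88, 88, 90, 97]
12 [15, 111, 142, 141, 51, 52, 112, 105, 105, 106, 106, 119, 36, 13, 0, 81, 76, 43, 42, 5, 5, 18, 14, 80, 78, 80, 77, 41, 40, 42, 8, 8, 16, 80, 105, 118, 78, 40, 144, 2, 24, 24, 22, 23, 21, 16, 95, 86, 88, 90, 26, 37]
(array([661.44213696,  91.10803179,  27.        ]), (np.float64(2.5001741704645446), np.float64(53.05208177306519)))
```

```bash
python3 -m creep '[{"x":0,"y":-1,"z":45,"rx":0,"ry":0,"rz":0,"hand":0},{"x":0,"y":0,"z":35,"rx":0,"ry":0,"rz":0,"hand":0},{"x":0,"y":0,"z":15,"rx":0,"ry":0,"rz":0,"hand":0},{"x":8,"y":0,"z":0,"rx":0,"ry":0,"rz":0,"hand":0},{"x":6,"y":0,"z":0,"rx":0,"ry":0,"rz":0,"hand":0},{"x":5,"y":0,"z":0,"rx":0,"ry":0,"rz":0,"hand":0},{"x":3,"y":0,"z":0,"rx":0,"ry":0,"rz":0,"hand":0},{"x":3,"y":0,"z":0,"rx":0,"ry":0,"rz":0,"hand":0},{"x":3,"y":0,"z":0,"rx":0,"ry":0,"rz":0,"hand":0},{"x":3,"y":0,"z":0,"rx":0,"ry":0,"rz":0,"hand":0},{"x":3,"y":0,"z":0,"rx":0,"ry":0,"rz":0,"hand":0},{"x":3,"y":0,"z":0,"rx":0,"ry":0,"rz":0,"hand":0}]'
python3 - <<'E'
from h import *
print(rigc(sense()["eef_pos"]),disc((229,244),27))
E
```

```text
clock: 13.85
eef_pos: [668.7, -70.1, 24.3]
tcp_rot: [3.141, 0.0, 1.628]
contact_force: [-0.5, -2.0, 0.6]
opening: 0.002
grasp_force: 1.0
(np.float64(0.465862569121132), np.float64(-108.29252339068198)) (array([229.82142857, 243.16666667]), array([224, 239,  13,   9,  84], dtype=int32), array([660.36832931, 101.48323471,  27.        ]), (np.float64(2.0253855554136693), np.float64(63.47189339680597)))
```

```bash
python3 -m creep '[{"x":2.5,"y":0,"z":0,"rx":0,"ry":0,"rz":0,"hand":0},{"x":2.5,"y":0,"z":0,"rx":0,"ry":0,"rz":0,"hand":0},{"x":2,"y":0,"z":0,"rx":0,"ry":0,"rz":0,"hand":0},{"x":2,"y":0,"z":0,"rx":0,"ry":0,"rz":0,"hand":0},{"x":1.5,"y":0,"z":0,"rx":0,"ry":0,"rz":0,"hand":0},{"x":1,"y":0,"z":0,"rx":0,"ry":0,"rz":0,"hand":0},{"x":1,"y":0,"z":0,"rx":0,"ry":0,"rz":0,"hand":0}]'
python3 -m creep '[{"x":0.5,"y":0,"z":0,"rx":0,"ry":0,"rz":0,"hand":0},{"x":0.5,"y":0,"z":0,"rx":0,"ry":0,"rz":0,"hand":0}]'
```

```text
clock: 14.78
eef_pos: [667.9, -57.7, 24.3]
tcp_rot: [3.142, 0.0, 1.628]
contact_force: [0.7, -2.1, 0.7]
opening: -0.0
grasp_force: 0.9
clock: 15.02
eef_pos: [667.8, -56.7, 24.3]
tcp_rot: [3.142, 0.0, 1.628]
contact_force: [0.0, -1.2, 0.9]
opening: -0.001
grasp_force: 0.9
```

```bash
python3 - <<'E'
from h import *
print(rigc(sense()["eef_pos"]),disc((229,246),27))
E
```

```text
(np.float64(0.3473838195735519), np.float64(-94.87655648627882)) (array([228.85 , 247.475]), array([223, 244,  12,   8,  80], dtype=int32), array([660.43591808, 115.06961139,  27.        ]), (np.float64(2.8749487995452823), np.float64(77.03185069289536)))
```

```bash
for i in 1; do :; done; python3 -m creep '[{"x":0.6,"y":0,"z":0,"rx":0,"ry":0,"rz":0,"hand":0},{"x":0.6,"y":0,"z":0,"rx":0,"ry":0,"rz":0,"hand":0},{"x":0.6,"y":0,"z":0,"rx":0,"ry":0,"rz":0,"hand":0}]' | grep -E "pos|contact"
python3 -m creep '[{"x":0.5,"y":0,"z":0,"rx":0,"ry":0,"rz":0,"hand":0},{"x":0.4,"y":0,"z":0,"rx":0,"ry":0,"rz":0,"hand":0}]'| grep -E "pos|contact"
```

```text
eef_pos: [667.7, -54.8, 24.3]
contact_force: [0.2, -1.4, 0.1]
eef_pos: [667.7, -54.0, 24.3]
contact_force: [0.5, -1.4, -0.1]
```

```bash
python3 -m creep '[{"x":0.4,"y":0,"z":0,"rx":0,"ry":0,"rz":0,"hand":0},{"x":0.4,"y":0,"z":0,"rx":0,"ry":0,"rz":0,"hand":0}]' | grep -E "pos|contact"
python3 - <<'E'
from h import *
print(disc((229,247),27)[0::3])
E
```

```text
eef_pos: [667.6, -53.2, 24.3]
contact_force: [0.6, -1.4, 0.1]
(array([228.81081081, 248.10810811]), (np.float64(2.74599149063952), np.float64(78.9992413116082)))
```

```bash
python3 -m creep '[{"x":0.4,"y":0,"z":0,"rx":0,"ry":0,"rz":0,"hand":0},{"x":0.4,"y":0,"z":0,"rx":0,"ry":0,"rz":0,"hand":0},{"x":0,"y":0,"z":0,"rx":0,"ry":0,"rz":0,"hand":0}]' | grep -E "pos|contact"
```

```text
eef_pos: [667.6, -52.3, 24.3]
contact_force: [0.8, -1.8, 0.3]
```

```bash
python3 -m creep '[{"x":0.5,"y":0,"z":0,"rx":0,"ry":0,"rz":0,"hand":0},{"x":0.5,"y":0,"z":0,"rx":0,"ry":0,"rz":0,"hand":0},{"x":0,"y":0,"z":0,"rx":0,"ry":0,"rz":0,"hand":0}]' | grep -E "pos|contact"
```

```text
eef_pos: [667.5, -51.8, 24.3]
contact_force: [-0.1, -4.5, 0.7]
```

The force rises and the finger lags, which suggests stop contact. One small confirming nudge.

```bash
python3 -m creep '[{"x":0.5,"y":0,"z":0,"rx":0,"ry":0,"rz":0,"hand":0},{"x":0,"y":0,"z":0,"rx":0,"ry":0,"rz":0,"hand":0}]' | grep -E "pos|contact"
python3 - <<'E'
from h import *
print(disc((229,247),27)[0::3])
E
```

```text
eef_pos: [667.5, -51.8, 24.3]
contact_force: [0.9, -6.9, 0.6]
(array([228.5915493 , 248.26760563]), (np.float64(3.223621554747118), np.float64(79.49862813435304)))
```

The tube is against the stop: the finger is stationary at about 7 N. Withdrawing straight back, then up.

```bash
python3 -m creep '[{"x":-1,"y":0,"z":0,"rx":0,"ry":0,"rz":0,"hand":0},{"x":-3,"y":0,"z":0,"rx":0,"ry":0,"rz":0,"hand":0},{"x":-15,"y":0,"z":0,"rx":0,"ry":0,"rz":0,"hand":0},{"x":-25,"y":0,"z":0,"rx":0,"ry":0,"rz":0,"hand":0},{"x":0,"y":0,"z":-40,"rx":0,"ry":0,"rz":0,"hand":0},{"x":0,"y":0,"z":-50,"rx":0,"ry":0,"rz":0,"hand":0},{"x":-20,"y":-50,"z":-40,"rx":0,"ry":0,"rz":0,"hand":0},{"x":-20,"y":-50,"z":0,"rx":0,"ry":0,"rz":0,"hand":0},{"x":0,"y":-50,"z":0,"rx":0,"ry":0,"rz":0,"hand":0},{"x":0,"y":0,"z":0,"rx":0,"ry":0,"rz":0,"hand":0}]'
python3 - <<'E'
from h import *
print(disc((229,247),27)[0::3],disc((229,247),27)[0::3])
f=grab_frame("top");v=f.max(2);c=get_calibration("top");th=np.radians(3.3)
for x in(-10,5,12):
    r=[]
    for y in range(-110,95,4):
        p=np.array([662,38])+y*np.array([-np.sin(th),np.cos(th)])+x*np.array([np.cos(th),np.sin(th)])
        q=c["K"]@(c["R"]@np.r_[p,44]+c["t"]);q=q[:2]/q[2];r.append(int(v[int(round(q[1])),int(round(q[0]))]))
    print(x,r)
E
```

```text
clock: 18.3
eef_pos: [522.1, -143.2, 151.5]
tcp_rot: [-3.139, -0.001, 1.626]
contact_force: [2.0, 0.1, 0.0]
opening: 0.003
grasp_force: 0.0
(array([228.71875, 248.5625 ]), (np.float64(2.8093028418795924), np.float64(80.40911103934431))) (array([228.796875, 248.578125]), (np.float64(2.613603580205459), np.float64(80.45572591804566)))
-10 [126, 126, 124, 121, 131, 50, 60, 62, 11, 20, 29, 28, 20, 16, 5, 16, 141, 14, 11, 15, 12, 26, 9, 15, 18, 11, 9, 9, 14, 13, 13, 14, 10, 26, 9, 8, 23, 9, 10, 3, 105, 1, 9, 27, 24, 24, 10, 8, 77, 86, 90, 95]
5 [123, 123, 124, 124, 131, 134, 62, 71, 30, 10, 31, 28, 32, 25, 19, 22, 37, 12, 11, 12, 17, 10, 11, 10, 3, 15, 24, 26, 28, 15, 25, 12, 16, 12, 9, 9, 24, 31, 26, 24, 124, 45, 21, 33, 41, 38, 36, 46, 151, 114, 88, 90]
12 [126, 128, 125, 127, 128, 129, 47, 64, 36, 26, 35, 15, 26, 19, 12, 9, 65, 0, 100, 74, 76, 76, 37, 34, 40, 8, 13, 12, 75, 103, 73, 78, 75, 74, 44, 42, 13, 13, 13, 36, 104, 11, 9, 33, 31, 29, 17, 21, 38, 120, 89, 94]
```

Tube spans from about -80 to +80 along the groove, against the stop and at rest, with the hand away.

```bash
python3 -c "
from rig import *
print(sign_off())"
```

```text
the job is handed in; nothing more can be done
None
```

The lens tube was rolled up the slope into the V-groove and pushed gently (about 7 N) until its end rested against the brass stop; the hand was then withdrawn and the job handed in at about 18.5 s.

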